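# Set and lock the loose spotlight on the lighting bar

### The job

One of the two spotlights on the lighting bar is loose: slide its clamp along the tube until it sits centred over the bare white tape mark, with tape showing on both sides of it. Then take the largest T-handle hex key from the stand, push it fully home in the clamp's cap screw before you turn it, and turn the screw clockwise until it stops. Put the key back upright and fully down in the stand, and leave everything else where it is.

Things in the scene. Friction and masses are not known exactly. Their poses are not given: they have to be found in the camera images.
- light_bar: Horizontal black tube (48 mm diameter, 800 mm long, axis 175 mm above the table) resting in two fixed plywood cradles. Origin on the table under the middle of the tube; y along the tube, x square to it, away from the robot's side. It cannot move. A second, identical spotlight with its clamp sits tight and fixed over its own tape mark at y = -215 mm; it is fixed and needs nothing.
- tape_mark: The bare mark: a band of white tape 50 mm wide, wrapped round the tube, flush. Origin on the tube's axis (175 mm above the table) at the middle of the band; y along the tube. It does not move.
- clamp_mid (a point): Centre of the loose spotlight's clamp, on the tube's axis (same axes as the bar). The aluminium clamp is 32 mm wide along the tube and 62 mm in diameter; a small dark spotlight (82 mm diameter, yoke 106 mm wide) hangs below it, its top about 45 mm below the tube's axis. Clamp and lamp (about 0.8 kg) slide together along y of the bar against about 4 N of friction, stay where left, and cannot turn or lift. They start 60 to 210 mm from the mark, always on the -y side of it.
- clamp_lug (a point): Middle of the pair of lugs (ears) that stand out from the loose clamp on the robot's side (-x of the bar), 46 mm from the tube's axis and at its height. The lugs are 32 mm wide along the tube, reach from 26 to 64 mm from the axis, and from 17 mm below to 17 mm above this point: a good place to grip, with the fingers closing along the tube. The cap screw's head (23 mm diameter, 14 mm high) stands on top of the upper lug, straight above this point.
- socket (a point): Centre of the mouth of the hexagon socket, at the top of the loose clamp's cap screw head (31 mm straight above clamp_lug). z is the screw's axis, up; x is square to one pair of the socket's flats, and turns with the screw. The socket is 13 mm across flats and 11.5 mm deep, with a 1.5 mm chamfer round its mouth. The large key fits with about 0.5 mm and 6 degrees of play, in any of six turns 60 degrees apart.
- screw (a joint): Turn of the cap screw in rad, growing clockwise seen from above (tightening). It starts loose between 0 and 0.35 and stops hard at 1.3, which is tight. It turns against about 0.12 N m of friction and stays where left.
- key_stand: Fixed black steel stand for the T-handle keys, 100 x 275 mm, its top plate 150 mm above the table. Origin on the table under its middle, y along the row of three equal round holes at y = -88, 0 and +88 mm (20 mm diameter, through the 20 mm plate, then open below). A key stands in each hole, in any order.
- hole_0 (a point): Centre of the mouth of the stand's hole at its y = -88 mm, in the top surface.
- hole_1 (a point): Centre of the mouth of the stand's middle hole, in the top surface.
- hole_2 (a point): Centre of the mouth of the stand's hole at its y = +88 mm, in the top surface.
- key_large: The largest key, 12 mm across flats, about 0.2 kg. Origin at the middle of its tip, z up along the blade, x along its T-handle (100 mm long, 18 thick, 24 high, flat sides), whose middle lies 106 mm above the tip; two of the hexagon's flats face +x and -x. From the tip up: bare hexagon to 55 mm (its last 2 mm tapered), round sleeve 18 mm diameter to 77 mm, a 26 mm flange to 82 mm that rests on the stand, a 14 mm neck to 94 mm, then the handle.
- key_large_tip (a point): Middle of the large key's tip (its body's origin).
- key_large_shoulder (a point): On the large key's axis, 77 mm above its tip, at the underside of the flange; level with the stand's top surface when the key is fully down.
- key_medium: The middle key, 8 mm across flats, handle 76 mm long, same lengths below the handle. Origin at its tip. Not needed.
- key_small: The smallest key, 6 mm across flats, handle 56 mm long, same lengths below the handle. Origin at its tip. Not needed.
- remote: A black remote control, 48 x 185 x 20 mm, lying on the table; a bystander.
- phone: A dark phone, 73 x 150 x 9 mm, lying on the table; a bystander.
- microphone: A black hand microphone, 214 mm long, lying beyond the bar; a bystander.
- tape_roll: A roll of white tape, 110 mm in diameter, 50 mm high, lying flat on the left of the table; a bystander.
- screwdriver: A screwdriver lying on the table beyond the bar; a bystander.
- cable_plug: A small steel cable plug, 80 mm long, lying near the left end of the bar; a bystander.
Not all that is in view belongs to the job. What is shaped like the key_large but pink is not meant.

How it is judged (in metres and radians):
On the way, in this order (a step that is already met when the one before it is completed fails the run):
1. the loose clamp is centred over the tape mark (within 7 mm) while its screw is still loose (y of clamp_mid in the frame of tape_mark between -0.007 and 0.007 m and value of joint screw below 0.6 rad), for 0.2 s.
2. the large key stands upright and fully home in the screw's socket (tip at least 9.5 mm deep) before the screw has been turned (z of key_large_tip in the frame of socket below -0.0095 m and horizontal distance between key_large_tip and socket below 0.003 m and angle between the z axis of key_large and the z axis of socket, either way round below 0.1 rad and value of joint screw below 0.6 rad), for 0.1 s.
3. the screw is tight (past 1.2 rad) with the large key still home in it and the clamp on the mark (value of joint screw above 1.2 rad and z of key_large_tip in the frame of socket below -0.008 m and horizontal distance between key_large_tip and socket below 0.004 m and y of clamp_mid in the frame of tape_mark between -0.007 and 0.007 m), for 0.1 s.
At the end, for the whole second after the job is handed in: The loose clamp is within 7 mm of the middle of its tape mark, its screw is tight (past 1.2 rad), and the large key stands upright (within 0.08 rad), at rest and fully down in a hole of the stand (flange within 5 mm of the hole's mouth) (y of clamp_mid in the frame of tape_mark between -0.007 and 0.007 m and value of joint screw above 1.2 rad and (distance between key_large_shoulder and hole_0 below 0.005 m or distance between key_large_shoulder and hole_1 below 0.005 m or distance between key_large_shoulder and hole_2 below 0.005 m) and angle between key_large's own z axis and vertical below 0.08 rad and linear speed of key_large below 0.02 m/s); the robot touches nothing.
It fails at once if one of the other two keys is shifted by more than 30 mm (distance of any of key_medium, key_small from where it was at the start of the episode above 0.03 m).
It fails at once if another loose thing on the table (remote, phone, microphone, tape roll, screwdriver or cable plug) is pushed more than 40 mm (distance of any of remote, phone, microphone, tape_roll, screwdriver, cable_plug from where it was at the start of the episode above 0.04 m).
It also fails if it takes over 67 s, if anything falls off the work surface, if the arm or the gripper's body presses on something with over 40 N, if the wrist force passes 120 N, or if a joint passes its speed limit or range.

### The arm

A 6-joint arm with a two-finger parallel gripper is mounted at the origin on the work surface. World frame = base frame: x ahead of the robot, y to its left, z up, the work surface at z = 0. Lengths are in m, angles in degrees, forces in N, time in s.
With the tool pointing down it reaches from about 0.375 to 0.9 m from the base axis. Payload 3.1 kg.
Tool frame: the origin (TCP) lies on the centre line of the jaws, within the pads' length; the fingertips stand 8 mm ahead of it and the grasp point (between the pads) lies 11 mm behind it (bot.tip_extent is the distance from the TCP to the fingertips, in m); z points along the fingers, y is the line along which they close (so a half turn about z gives the same grasp; the last joint's range is limited). The gripper opens to 87 mm and grips with 3 to 60 N. Pads are 19 mm wide; open, the fingers measure 117 mm over their backs; the gripper's body (75 mm by 190 mm) begins 51 mm behind the grasp point.
Start: joints at [65.518, 30.224, 82.088, -0, 67.689, -10.227], TCP at [0.154, 0.606, 0.231] pointing down, gripper open.
Joint ranges: [-176.69, 176.69], [-43.24, 126.21], [12.49, 139.97], [-82, 262], [0, 151.66], [-163.58, 163.58]. Speed limits (degrees/s): [159.86, 159.86, 180, 180, 180, 180].

### API

Orientations are given as a 3x3 rotation matrix whose columns are the frame's x, y, z axes.
In Python, from rig import bot, vision, workorder gives the robot as it stands.
- The arm moves only by the shell command python3 -m handwheel 'ROWS'. ROWS is JSON, a list of rows, each an object with "delta_rot": the turn, a rotation vector about the tool's x, y, z in rad, a list of three; "xyz": the shift along the tool's x, y, z in mm, a list of three; "hand": the closure, from -1 (fully open) to 1 (shut). A call has exactly 5 rows; each row is the pose to reach, as a shift and turn from the pose commanded when the call began, along the tool's axes at that moment; what a row does not reach only later rows make up. A row lasts 1/8 s, in which the tool goes at most 62.5 mm and 10.7 degrees, less where a joint would pass 70% of its speed; a pose out of reach is approached as far as the arm can. A call with a gripper value outside its range is refused whole. The fingers move at their own pace and stop on an object; the grip force is fixed at half the most. Time passes only in rows, so rows that repeat a pose let the fingers close, or fill a call up. It gives the time, the measured TCP pose, the force, the opening and the grip force at its end, in the units of the state.
- bot.read_state(): the state, without advancing time (a new reading comes with each control period).
- vision.capture(name): name is "scene" or "top" or "wrist"; returns the picture (384x512x3 uint8, red, green, blue); there is no depth.
- vision.camera_model(name): a dict with "camera_matrix" (3x3 intrinsics, pixels), "camera_from_world" (4x4, takes a point from world to camera coordinates). Camera axes: x right, y up, looking along -z (the intrinsics and any distortion apply to the point x, -y, -z); pixel columns grow to the right and rows downward; lengths in m; the calibration is good to about 2 mm. The wrist camera is an equidistant fisheye: a pixel r from the principal point sees the ray r / f radians off the axis. A picture is of the moment at which its call begins: read the wrist's pose just before it. camera_model takes no time and is no camera call; for the wrist camera it gives the pose at the moment of the call.
- workorder.hand_in(): hands the job in; it is judged then, once.
The state is a dict: "time_s": time; "joint_positions": joint angles; "qvel": joint speeds; "tau": joint torques, N m; "position": TCP position; "tcp_rot": TCP orientation; "force": force on the tool from outside, world axes, zero at the start; "moment": the same for the moment, N m; "opening": opening from 0.0 (shut) to 1.0 (fully open); "grasp_force": force on a finger pad.
Only numpy, scipy, OpenCV 4.12 (cv2) and the standard library are available. Lean on these libraries where they do the work, as an engineer would, in place of code of your own. Each camera call takes 0.05 s, during which the arm holds its last target. There are 200 camera calls.

## Working session

There is one attempt and no reset: what is moved stays moved. The work goes in short steps, Python scripts to look and compute and a shell command to move; the robot and the scene stay as the last step left them, time stands still between calls to the robot, and variables do not carry over. Pictures are saved under pics/ and viewed, at most 10 in all, crops included, and the job is handed in when it is done.

```bash
ls; mkdir -p pics; python3 - <<'E'
from rig import bot, vision
import cv2, numpy as np
s=bot.read_state(); print(s)
for n in ["scene","top"]:
    im=vision.capture(n); cv2.imwrite(f"pics/{n}0.png",cv2.cvtColor(im,cv2.COLOR_RGB2BGR)); np.save(f"pics/{n}0.npy",im)
    m=vision.camera_model(n); print(n,m)
a=cv2.imread("pics/scene0.png");b=cv2.imread("pics/top0.png")
cv2.imwrite("pics/s0b.png",cv2.resize(a,(800,600),interpolation=cv2.INTER_CUBIC))
cv2.imwrite("pics/t0b.png",cv2.resize(b,(800,600),interpolation=cv2.INTER_CUBIC))
E
```

```text
pics
{'time_s': 0.0, 'joint_positions': array([ 6.55181410e+01,  3.02785640e+01,  8.21573726e+01, -2.70865970e-04,
        6.76872871e+01, -1.02284997e+01]), 'qvel': array([-0.0818427 ,  0.0577889 ,  0.01229996, -0.06766296,  0.01295651,
       -0.02020992]), 'tau': array([ 1.34028818e-05, -4.40042746e+01, -1.76590151e+01,  6.33536372e-02,
        5.83273871e-02, -1.83870620e-04]), 'position': array([0.15356541, 0.60510217, 0.22957044]), 'tcp_rot': array([[-9.69216751e-01,  2.46207436e-01, -8.87262976e-04],
       [ 2.46208745e-01,  9.69214845e-01, -1.95910938e-03],
       [ 3.77601151e-04, -2.11725353e-03, -9.99997687e-01]]), 'force': array([-0.00516725, -0.27719458,  0.11904764]), 'moment': array([-0.01499248,  0.03960769,  0.03040605]), 'grasp_force': 0.0, 'opening': 1.0018820356644313}
scene {'camera_matrix': array([[404.6317553 ,   0.        , 257.83532898],
       [  0.        , 404.6317553 , 191.18924572],
       [  0.        ,   0.        ,   1.        ]]), 'camera_from_world': array([[-0.69428918,  0.71969189, -0.00247334,  0.31214196],
       [-0.41847265, -0.40090122,  0.81495942,  0.12365753],
       [ 0.58552812,  0.56685253,  0.57951275, -1.48823286],
       [ 0.        ,  0.        ,  0.        ,  1.        ]])}
top {'camera_matrix': array([[489.94745006,   0.        , 250.58119462],
       [  0.        , 489.94745006, 197.70111302],
       [  0.        ,   0.        ,   1.        ]]), 'camera_from_world': array([[-0.0075987 , -0.99987348,  0.01397435,  0.03971661],
       [ 0.98795546, -0.00534677,  0.15464613, -0.53506439],
       [-0.15455184,  0.01498115,  0.98787109, -1.55199124],
       [ 0.        ,  0.        ,  0.        ,  1.        ]])}
```

View pics/s0b.png

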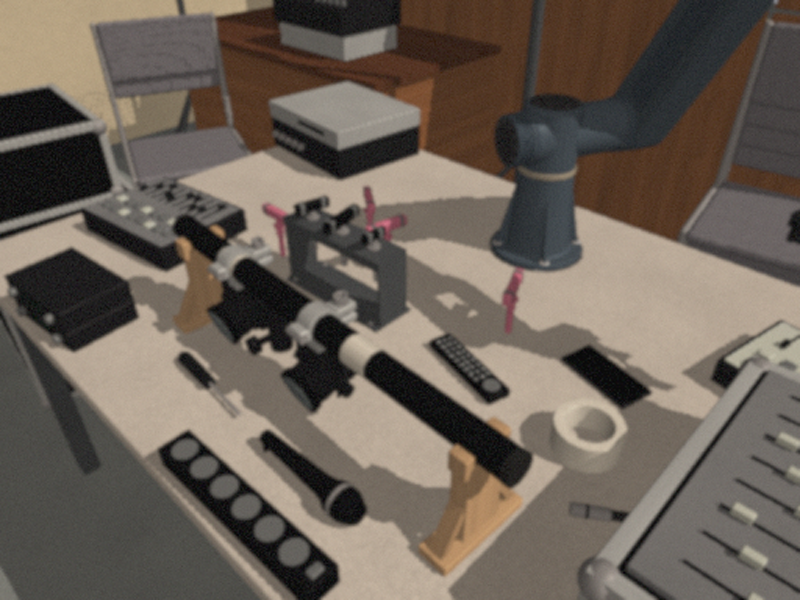

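View pics/t0b.png

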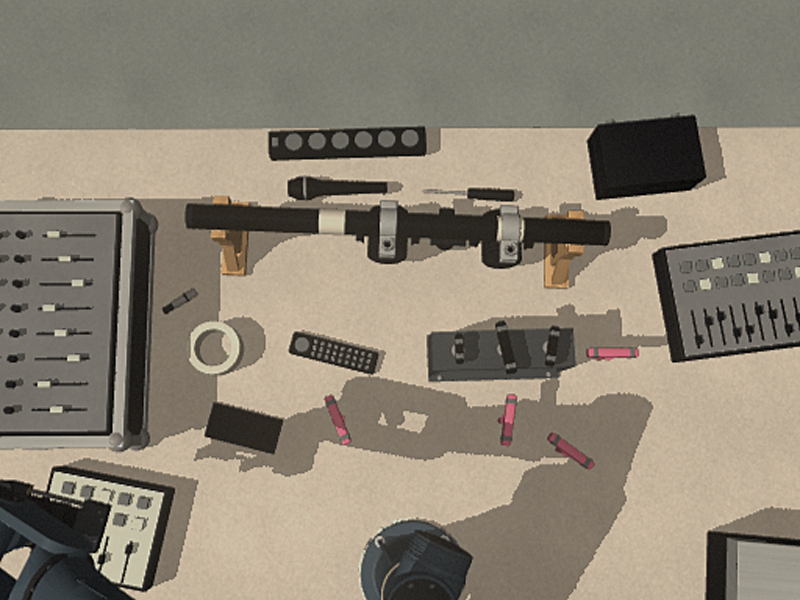

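The scene shows the bar, the tape mark left of the loose clamp and the stand with three black keys. In the top view (800 px scale) the tape is at about (332,222), the loose clamp at (388,235) and its screw head at (388,244). The keys are at (458,348), (506,347; longest handle, so the large one) and (552,346).

```bash
cat > h.py <<'E'
import numpy as np, cv2
from rig import bot, vision
def ray(name,px,m=None):
    m=m or vision.camera_model(name); K=m["camera_matrix"]; T=m["camera_from_world"]; R=T[:3,:3]; o=-R.T@T[:3,3]
    a=(px[0]-K[0,2])/K[0,0]; b=(px[1]-K[1,2])/K[1,1]
    if name=="wrist":
        r=np.hypot(a,b); k=np.sin(r)/r if r>1e-9 else 1; d=np.array([a*k,-b*k,-np.cos(r)])
    else: d=np.array([a,-b,-1.])
    return o,R.T@d
def onz(name,px,z,m=None):
    o,d=ray(name,px,m); return o+d*(z-o[2])/d[2]
def proj(name,p,m=None):
    m=m or vision.camera_model(name); K=m["camera_matrix"]; T=m["camera_from_world"]; c=T[:3,:3]@p+T[:3,3]
    x,y,z=c[0],-c[1],-c[2]
    if name=="wrist":
        h=np.hypot(x,y); t=np.arctan2(h,z); q=np.array([x,y])/max(h,1e-9)*t
    else: q=np.array([x/z,y/z])
    return q*[K[0,0],K[1,1]]+[K[0,2],K[1,2]]
def tool(dw):  # world vector (m) -> tool axes mm
    return bot.read_state()["tcp_rot"].T@np.asarray(dw)*1000
E
python3 - <<'E'
from h import *
im=np.load("pics/top0.npy"); s=1.5625
P=lambda u,v,z:onz("top",((u+.5)/s-.5,(v+.5)/s-.5),z).round(4)
print("tube ends",P(187,216,.19),P(609,233,.19))
g=cv2.cvtColor(im,cv2.COLOR_RGB2GRAY); hsv=cv2.cvtColor(im,cv2.COLOR_RGB2HSV)
# tape: bright blob in the tube strip
m=np.zeros_like(g); m[128:155,195:228]=(g[128:155,195:228]>150)*255
n,l,st,c=cv2.connectedComponentsWithStats(m)
for i in range(1,n): print("tape blob",st[i],c[i],onz("top",c[i],.199).round(4))
print("clamp ring",P(388,212,.206),"screw head",P(388,243.5,.206),"fixed head",P(509,249,.206))
# key handles
m=np.zeros_like(g); m[200:245,272:370]=(g[200:245,272:370]<38)*255
for k,(u,v) in enumerate([(458,348),(506,347),(552,346)]): print("key",k,P(u,v,.179+.012))
print("large ends",P(500,322,.19),P(513,372,.19),"small ends",P(457,335,.19),P(460,362,.19),"med ends",P(555,327,.19),P(548,367,.19))
print("stand corners",P(428,333,.15),P(573,328,.15),P(429,379,.15),P(575,374,.15))
b=cv2.cvtColor(im,cv2.COLOR_RGB2BGR)
cv2.imwrite("pics/c1.png",cv2.resize(b[120:250,190:390],(800,520),interpolation=cv2.INTER_CUBIC))
E
```

```text
tube ends [0.6947 0.4292 0.19  ] [ 0.658  -0.3802  0.19  ]
tape blob [206 128  22   3  41] [217.48780488 128.48780488] [0.7206 0.136  0.199 ]
tape blob [204 135  17  14 218] [211.72018349 141.7706422 ] [0.6798 0.153  0.199 ]
tape blob [195 150  33   5 146] [210.41780822 152.23972603] [0.6478 0.1567 0.199 ]
clamp ring [0.6966 0.0446 0.206 ] screw head [0.6352 0.045  0.206 ] fixed head [ 0.6236 -0.1838  0.206 ]
key 0 [ 0.4377 -0.0848  0.191 ]
key 1 [ 0.4391 -0.1748  0.191 ]
key 2 [ 0.4404 -0.2613  0.191 ]
large ends [ 0.4865 -0.1651  0.19  ] [ 0.3923 -0.1866  0.19  ] small ends [ 0.4624 -0.0835  0.19  ] [ 0.4116 -0.0881  0.19  ] med ends [ 0.4764 -0.2687  0.19  ] [ 0.4012 -0.2525  0.19  ]
stand corners [ 0.4714 -0.0316  0.15  ] [ 0.4795 -0.3128  0.15  ] [ 0.3829 -0.0322  0.15  ] [ 0.3905 -0.3127  0.15  ]
```

View pics/c1.png

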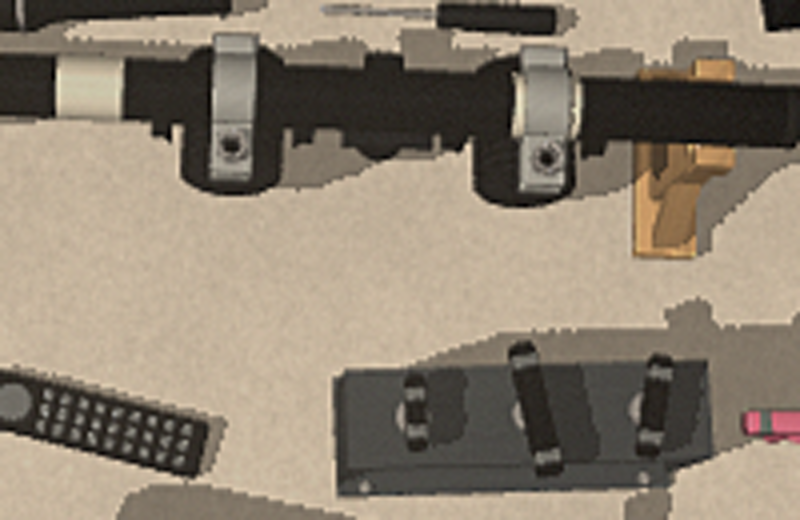

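Tube yaw is about -2.6°. The tape is near (0.680, 0.153) and the loose lug near (0.635, 0.045), so the slide is about 110 mm. The large key is in the middle hole at about (0.439, -0.175), with its handle about 13° from x. Next I move over the clamp for a closer look.

```bash
python3 -m handwheel '[{"xyz":[-48,-33,-30],"delta_rot":[0,0,0],"hand":-1},{"xyz":[-96,-66,-60],"delta_rot":[0,0,0],"hand":-1},{"xyz":[-144,-99,-90],"delta_rot":[0,0,0],"hand":-1},{"xyz":[-192,-132,-100],"delta_rot":[0,0,0],"hand":-1},{"xyz":[-240,-165,-100],"delta_rot":[0,0,0],"hand":-1}]'
python3 -m handwheel '[{"xyz":[-48,-33,0],"delta_rot":[0,0,0],"hand":-1},{"xyz":[-96,-66,0],"delta_rot":[0,0,0],"hand":-1},{"xyz":[-144,-99,0],"delta_rot":[0,0,0],"hand":-1},{"xyz":[-192,-132,0],"delta_rot":[0,0,0],"hand":-1},{"xyz":[-240,-165,0],"delta_rot":[0,0,0],"hand":-1}]'
python3 -m handwheel '[{"xyz":[-48,-33,0],"delta_rot":[0,0,-0.1],"hand":-1},{"xyz":[-96,-66,0],"delta_rot":[0,0,-0.204],"hand":-1},{"xyz":[-96,-66,0],"delta_rot":[0,0,-0.204],"hand":-1},{"xyz":[-96,-66,0],"delta_rot":[0,0,-0.204],"hand":-1},{"xyz":[-96,-66,0],"delta_rot":[0,0,-0.204],"hand":-1}]'
python3 - <<'E'
from h import *
s=bot.read_state(); m=vision.camera_model("wrist"); im=vision.capture("wrist")
np.save("pics/w1.npy",im); print(m, s["position"],s["tcp_rot"].round(4),s["joint_positions"].round(1)); import pickle; pickle.dump(m,open("pics/w1.pkl","wb"))
cv2.imwrite("pics/w1.png",cv2.resize(cv2.cvtColor(im,cv2.COLOR_RGB2BGR),(800,600),interpolation=cv2.INTER_CUBIC))
E
```

```text
time_s: 0.72
position: [0.3466, 0.3863, 0.3317]
tcp_rot: [[-0.969, 0.246, 0.002], [0.246, 0.969, 0.002], [-0.002, 0.002, -1.0]]
force: [1.1, -0.7, -0.5]
opening: 0.996
grasp_force: 0.0
time_s: 1.35
position: [0.538, 0.1668, 0.3302]
tcp_rot: [[-0.969, 0.246, -0.001], [0.246, 0.969, 0.0], [0.001, 0.0, -1.0]]
force: [1.1, 0.7, 1.1]
opening: 1.0
grasp_force: 0.0
time_s: 1.98
position: [0.6129, 0.082, 0.3304]
tcp_rot: [[-0.999, 0.044, -0.001], [0.044, 0.999, 0.0], [0.001, 0.0, -1.0]]
force: [0.6, 1.1, -0.3]
opening: 0.999
grasp_force: 0.0
{'camera_matrix': array([[297.31863964,   0.        , 249.52499683],
       [  0.        , 297.31863964, 193.37726869],
       [  0.        ,   0.        ,   1.        ]]), 'camera_from_world': array([[ 4.29949829e-02,  9.99075104e-01, -6.06365160e-04,
        -1.08239493e-01],
       [-9.60761725e-01,  4.11796941e-02, -2.74301188e-01,
         6.46670326e-01],
       [-2.74022518e-01,  1.23761473e-02,  9.61643640e-01,
        -3.19309062e-01],
       [ 0.00000000e+00,  0.00000000e+00,  0.00000000e+00,
         1.00000000e+00]])} [0.61293769 0.08202741 0.33042322] [[-9.991e-01  4.360e-02 -1.000e-03]
 [ 4.360e-02  9.991e-01  4.000e-04]
 [ 1.000e-03  3.000e-04 -1.000e+00]] [ -2.7  24.4  75.7   0.   79.9 -90.2]
```

View pics/w1.png

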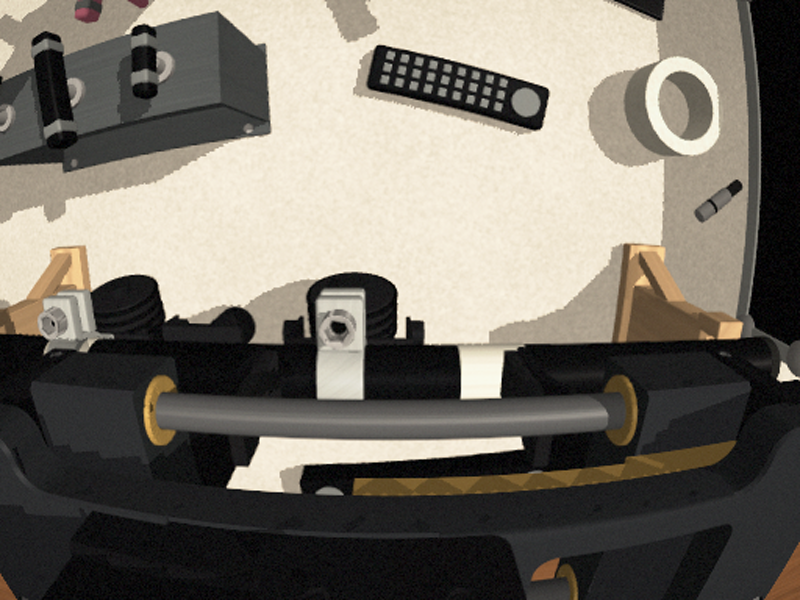

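The wrist view (800 px scale) shows the loose screw head at about (338,328), the fixed screw head at (53,322), and the tape edges near u = 460 and u = 505 for rows 347-400.

```bash
python3 - <<'E'
from h import *
import pickle
m=pickle.load(open("pics/w1.pkl","rb")); im=np.load("pics/w1.npy"); s=1.5625; K=m
P=lambda u,v,z:onz("wrist",((u+.5)/s-.5,(v+.5)/s-.5),z,m).round(4)
T=m["camera_from_world"]; print("cam",(-T[:3,:3].T@T[:3,3]).round(4))
print("loose",P(338,328,.206),"fixed",P(53,322,.206))
# tape edges: per row gradient peaks, ray onto cylinder
g=cv2.GaussianBlur(cv2.cvtColor(im,cv2.COLOR_RGB2GRAY),(3,3),0).astype(float)
ey=np.array([.0453,.999,0]); A=np.array([.680,.153,.175])
def cyl(px):
    o,d=ray("wrist",px,m); c=lambda v:v-ey*(v@ey); oo=c(o-A); dd=c(d)
    a,b,e=dd@dd,oo@dd,oo@oo-.024**2; t=(-b-np.sqrt(max(b*b-a*e,0)))/a; return o+t*d
for v in (226,230,234,238,242,246):
    r=np.gradient(g[v]); l=275+np.argmax(r[275:310]); rr=305+np.argmin(r[305:340]); p,q=cyl((l,v)),cyl((rr,v)); print(v,l,rr,p.round(4),q.round(4),((p+q)/2).round(4))
b=cv2.cvtColor(im,cv2.COLOR_RGB2BGR)
cv2.imwrite("pics/c2.png",cv2.resize(b[180:240,190:250],(600,600),interpolation=cv2.INTER_NEAREST))
E
```

```text
cam [0.5385 0.0855 0.4844]
loose [0.6333 0.048  0.206 ] fixed [ 0.6223 -0.1796  0.206 ]
226 294 322 [0.6606 0.1278 0.1906] [0.6623 0.1588 0.1909] [0.6614 0.1433 0.1907]
230 294 322 [0.6639 0.1274 0.1938] [0.6656 0.1582 0.1941] [0.6648 0.1428 0.1939]
234 294 321 [0.6675 0.1271 0.1962] [0.6693 0.1567 0.1964] [0.6684 0.1419 0.1963]
238 295 321 [0.6715 0.128  0.1978] [0.6733 0.1565 0.198 ] [0.6724 0.1422 0.1979]
242 295 321 [0.6758 0.1279 0.1988] [0.6776 0.1565 0.1989] [0.6767 0.1422 0.1988]
246 295 320 [0.6805 0.128  0.1989] [0.6824 0.1556 0.1989] [0.6814 0.1418 0.1989]
```

View pics/c2.png

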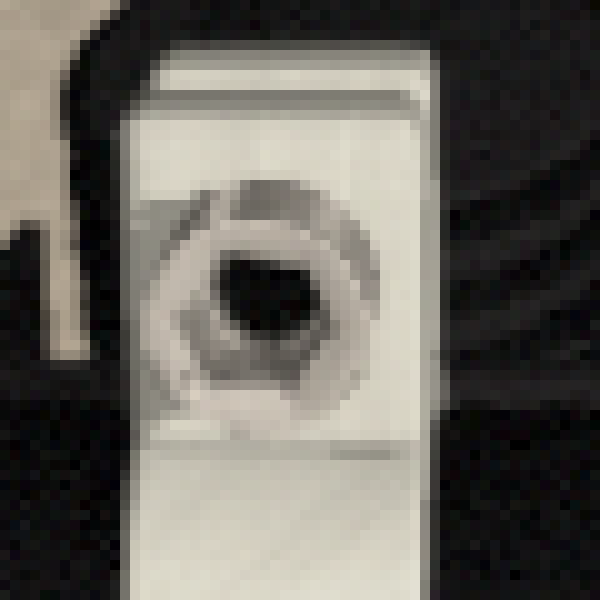

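The tape's right edge is hidden by the gripper, but its left edge at y ≈ 0.128 puts the centre at 0.153, matching the top view. The crop shows the screw head centred at about (258,325), which gives a lug near (0.636, 0.0475). Now I grip the lug.

```bash
python3 -m handwheel '[{"xyz":[-23,-34,0],"delta_rot":[0,0,0],"hand":-1},{"xyz":[-23,-34,50],"delta_rot":[0,0,0],"hand":-1},{"xyz":[-23,-34,100],"delta_rot":[0,0,0],"hand":-1},{"xyz":[-23,-34,140],"delta_rot":[0,0,0],"hand":-1},{"xyz":[-23,-34,161],"delta_rot":[0,0,0],"hand":-1}]'
python3 -m handwheel '[{"xyz":[0,0,0],"delta_rot":[0,0,0],"hand":1},{"xyz":[0,0,0],"delta_rot":[0,0,0],"hand":1},{"xyz":[0,0,0],"delta_rot":[0,0,0],"hand":1},{"xyz":[0,0,0],"delta_rot":[0,0,0],"hand":1},{"xyz":[0,0,0],"delta_rot":[0,0,0],"hand":1}]'
```

```text
time_s: 2.65
position: [0.6335, 0.0472, 0.1673]
tcp_rot: [[-0.999, 0.043, -0.004], [0.043, 0.999, 0.0], [0.004, 0.0, -1.0]]
force: [0.8, 0.3, 0.3]
opening: 1.001
grasp_force: 0.0
time_s: 3.28
position: [0.6357, 0.0457, 0.1702]
tcp_rot: [[-0.999, 0.045, 0.001], [0.045, 0.999, -0.0], [-0.001, -0.0, -1.0]]
force: [0.2, 0.1, -0.9]
opening: 0.521
grasp_force: 0.0
```

```bash
python3 -m handwheel '[{"xyz":[0,0,0],"delta_rot":[0,0,0],"hand":1},{"xyz":[0,0,0],"delta_rot":[0,0,0],"hand":1},{"xyz":[0,0,0],"delta_rot":[0,0,0],"hand":1},{"xyz":[0,0,0],"delta_rot":[0,0,0],"hand":1},{"xyz":[0,0,0],"delta_rot":[0,0,0],"hand":1}]'
```

```text
time_s: 3.9
position: [0.6355, 0.0462, 0.1697]
tcp_rot: [[-0.999, 0.045, 0.0], [0.045, 0.999, 0.001], [-0.0, 0.001, -1.0]]
force: [-0.1, 3.0, 2.0]
opening: 0.365
grasp_force: 30.0
```

```bash
python3 -m handwheel '[{"xyz":[0,15,0],"delta_rot":[0,0,0],"hand":1},{"xyz":[0,40,0],"delta_rot":[0,0,0],"hand":1},{"xyz":[0,70,0],"delta_rot":[0,0,0],"hand":1},{"xyz":[0,95,0],"delta_rot":[0,0,0],"hand":1},{"xyz":[0,108,0],"delta_rot":[0,0,0],"hand":1}]'
python3 -m handwheel '[{"xyz":[0,0,0],"delta_rot":[0,0,0],"hand":1},{"xyz":[0,0,0],"delta_rot":[0,0,0],"hand":1},{"xyz":[0,0,0],"delta_rot":[0,0,0],"hand":-1},{"xyz":[0,0,0],"delta_rot":[0,0,0],"hand":-1},{"xyz":[0,0,0],"delta_rot":[0,0,0],"hand":-1}]'
python3 - <<'E'
from h import *
im=vision.capture("top"); np.save("pics/top1.npy",im); b=cv2.cvtColor(im,cv2.COLOR_RGB2BGR)
im2=vision.capture("scene"); np.save("pics/scene1.npy",im2); c=cv2.cvtColor(im2,cv2.COLOR_RGB2BGR)
A=cv2.resize(b[105:195,170:290],(400,300),interpolation=cv2.INTER_CUBIC); C=cv2.resize(c[180:255,180:280],(400,300),interpolation=cv2.INTER_CUBIC)
cv2.imwrite("pics/c3.png",np.hstack([A,C]))
E
```

```text
time_s: 4.53
position: [0.6405, 0.1529, 0.1697]
tcp_rot: [[-0.999, 0.044, 0.0], [0.044, 0.999, -0.003], [-0.0, -0.003, -1.0]]
force: [0.3, -5.6, 2.2]
opening: 0.36
grasp_force: 30.0
time_s: 5.15
position: [0.64, 0.1531, 0.1692]
tcp_rot: [[-0.999, 0.045, -0.001], [0.045, 0.999, -0.001], [0.001, -0.001, -1.0]]
force: [-0.1, 0.1, 0.6]
opening: 0.618
grasp_force: 0.0
```

View pics/c3.png

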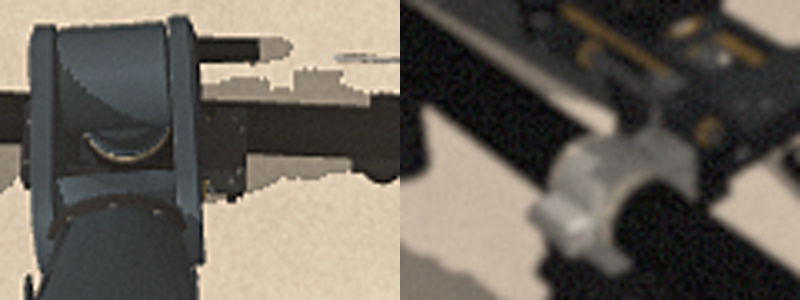

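The clamp has moved but the arm hides the tape. I lift off and look with the wrist camera.

```bash
python3 -m handwheel '[{"xyz":[0,0,0],"delta_rot":[0,0,0],"hand":-1},{"xyz":[0,0,-20],"delta_rot":[0,0,0],"hand":-1},{"xyz":[0,0,-80],"delta_rot":[0,0,0],"hand":-1},{"xyz":[0,0,-140],"delta_rot":[0,0,0],"hand":-1},{"xyz":[-10,0,-180],"delta_rot":[0,0,0],"hand":-1}]'
python3 -m handwheel '[{"xyz":[0,0,0],"delta_rot":[0,0,0],"hand":-1},{"xyz":[0,0,0],"delta_rot":[0,0,0],"hand":-1},{"xyz":[0,0,0],"delta_rot":[0,0,0],"hand":-1},{"xyz":[0,0,0],"delta_rot":[0,0,0],"hand":-1},{"xyz":[0,0,0],"delta_rot":[0,0,0],"hand":-1}]'
python3 - <<'E'
from h import *
import pickle
m=vision.camera_model("wrist"); im=vision.capture("wrist"); np.save("pics/w2.npy",im); pickle.dump(m,open("pics/w2.pkl","wb"))
q=proj("wrist",np.array([.68,.153,.199]),m); print(q); u,v=q.astype(int)
b=cv2.cvtColor(im,cv2.COLOR_RGB2BGR)
x0,y0=u-40,v-50; print(x0,y0)
cv2.imwrite("pics/c4.png",cv2.resize(b[y0:y0+60,x0:x0+80],(800,600),interpolation=cv2.INTER_CUBIC))
E
```

```text
time_s: 5.88
position: [0.6506, 0.1535, 0.3534]
tcp_rot: [[-0.999, 0.044, 0.004], [0.044, 0.999, 0.0], [-0.004, 0.0, -1.0]]
force: [1.1, -0.5, -0.5]
opening: 0.998
grasp_force: 0.0
time_s: 6.5
position: [0.65, 0.1532, 0.3486]
tcp_rot: [[-0.999, 0.045, -0.002], [0.045, 0.999, -0.0], [0.002, -0.0, -1.0]]
force: [-0.5, -0.1, -0.5]
opening: 1.002
grasp_force: 0.0
[250.53533441 209.44093837]
210 159
```

View pics/c4.png

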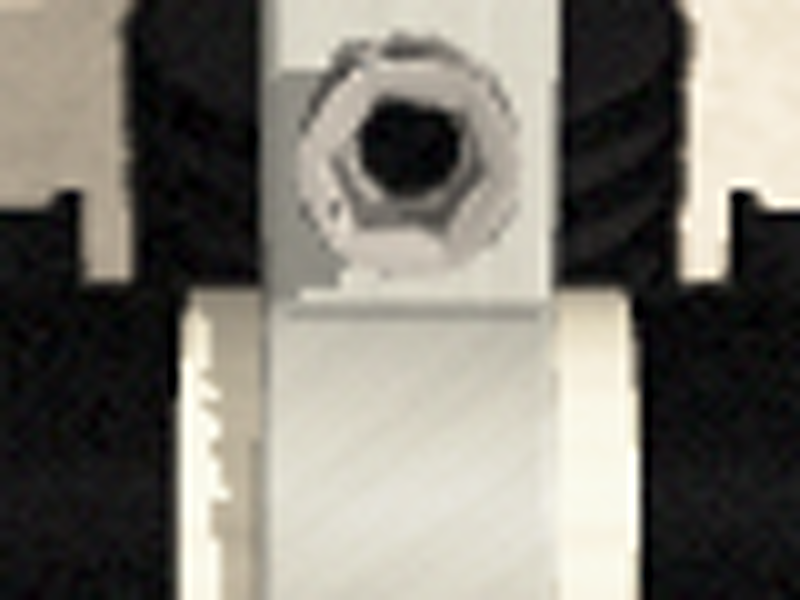

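The clamp (265–555) is centred at 410 and the tape (178–642) at 410, so it is centred with tape on both sides. Next I rectify the screw-head plane to get the socket centre and hex angle.

```bash
python3 - <<'E'
from h import *
import pickle
m=pickle.load(open("pics/w2.pkl","rb")); im=np.load("pics/w2.npy")
x0,y0=210,159
c=onz("wrist",(x0+410/10-.5,y0+163/10-.5),.206,m); print("head centre",c.round(4))
S=25; N=24*S  # px/mm ; +x world up, +y world left (seen from above)
jj,ii=np.meshgrid(np.arange(N),np.arange(N)); X=c[0]+(N/2-ii)/S/1000; Y=c[1]+(N/2-jj)/S/1000
T=m["camera_from_world"];Kk=m["camera_matrix"]
p=np.stack([X,Y,np.full_like(X,.206)],-1)@T[:3,:3].T+T[:3,3]; x,y,z=p[...,0],-p[...,1],-p[...,2]; h=np.hypot(x,y); t=np.arctan2(h,z)/h
r=cv2.remap(im,(x*t*Kk[0,0]+Kk[0,2]).astype(np.float32),(y*t*Kk[1,1]+Kk[1,2]).astype(np.float32),cv2.INTER_CUBIC)
b=cv2.cvtColor(r,cv2.COLOR_RGB2BGR); 
cv2.circle(b,(N//2,N//2),int(11.5*S),(0,0,255),1); cv2.circle(b,(N//2,N//2),int(7.5*S),(0,255,0),1); cv2.line(b,(300,290),(300,310),(0,0,255),1)
cv2.imwrite("pics/c5.png",b)
E
```

```text
head centre [0.6403 0.1547 0.206 ]
```

View pics/c5.png

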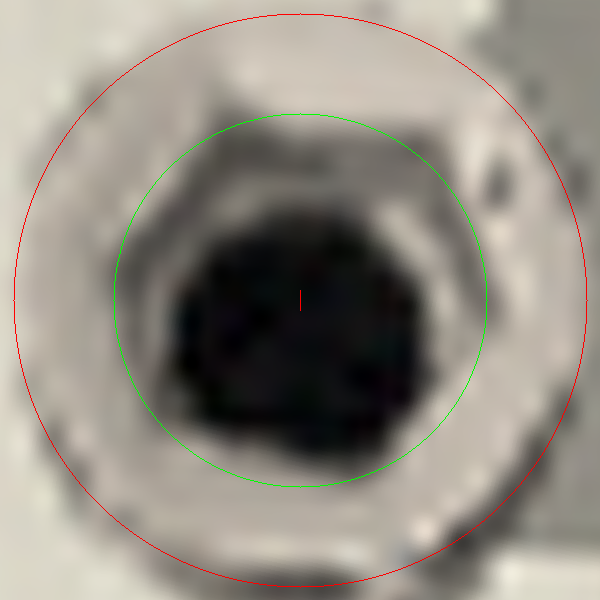

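The socket centre is at about (0.640, 0.154). The hex corners sit at about 21° (mod 60), so the flats face about -9°. Next I move over the large key.

```bash
python3 -m handwheel '[{"xyz":[30,-49,0],"delta_rot":[0,0,0],"hand":-1},{"xyz":[60,-98,5],"delta_rot":[0,0,0],"hand":-1},{"xyz":[90,-147,10],"delta_rot":[0,0,0],"hand":-1},{"xyz":[120,-196,15],"delta_rot":[0,0,0],"hand":-1},{"xyz":[150,-245,19],"delta_rot":[0,0,0],"hand":-1}]'
python3 -m handwheel '[{"xyz":[28,-46,0],"delta_rot":[0,0,-0.13],"hand":-1},{"xyz":[55,-92,0],"delta_rot":[0,0,-0.269],"hand":-0.4},{"xyz":[55,-92,0],"delta_rot":[0,0,-0.269],"hand":-0.4},{"xyz":[55,-92,0],"delta_rot":[0,0,-0.269],"hand":-0.4},{"xyz":[55,-92,0],"delta_rot":[0,0,-0.269],"hand":-0.4}]'
python3 - <<'E'
from h import *
import pickle
s=bot.read_state(); m=vision.camera_model("wrist"); im=vision.capture("wrist"); np.save("pics/w3.npy",im); pickle.dump(m,open("pics/w3.pkl","wb")); print(s["position"],s["joint_positions"].round(1))
for p in [(.4394,-.1758,.191),(.487,-.165,.191),(.392,-.187,.191)]: print(proj("wrist",np.array(p),m).round(1))
im=vision.capture("top"); np.save("pics/top2.npy",im)
b=cv2.cvtColor(np.load("pics/w3.npy"),cv2.COLOR_RGB2BGR)
cv2.imwrite("pics/w3.png",cv2.resize(b[60:285,90:390],(800,600),interpolation=cv2.INTER_CUBIC))
E
```

```text
time_s: 7.18
position: [0.4884, -0.0861, 0.3306]
tcp_rot: [[-0.999, 0.044, 0.001], [0.044, 0.999, -0.0], [-0.001, -0.0, -1.0]]
force: [-0.2, -0.7, -0.3]
opening: 0.995
grasp_force: 0.0
time_s: 7.8
position: [0.431, -0.1732, 0.3306]
tcp_rot: [[-0.975, -0.224, 0.0], [-0.224, 0.975, 0.0], [-0.0, 0.0, -1.0]]
force: [0.5, 0.4, 0.3]
opening: 0.717
grasp_force: 0.0
[ 0.43098878 -0.17317105  0.33056733] [ -35.7   10.8   96.3    0.    73.  -138.7]
[245.3 191.8]
[245.4 235.4]
[244.9 144.4]
```

View pics/w3.png

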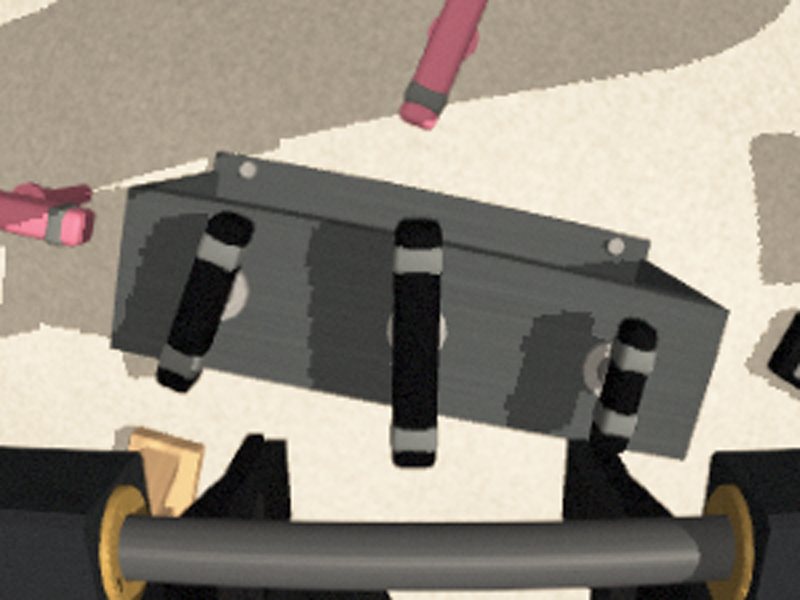

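The key handle runs from (418,218) to (414,467) in this crop, centred at about (416,343), between the open fingers. The three keys stand clear of each other.

```bash
python3 - <<'E'
from h import *
import pickle
m=pickle.load(open("pics/w3.pkl","rb")); k=800/300
P=lambda u,v,z:onz("wrist",(90+(u+.5)/k-.5,60+(v+.5)/k-.5),z,m)
a,b=P(418.5,219,.179),P(414,466,.191); print(a.round(4),b.round(4),np.linalg.norm(a-b)); d=b-a; print("yaw",np.degrees(np.arctan2(d[1],d[0])))
im=np.load("pics/w3.npy"); g=cv2.cvtColor(im,cv2.COLOR_RGB2GRAY)
for u,v in [(417,280),(416,343),(415,410)]: print(P(u,v,.191).round(4))
c=(a+b)/2; print(c, tool(c-bot.read_state()["position"]))
E
```

```text
[ 0.3904 -0.1857  0.179 ] [ 0.486  -0.1657  0.191 ] 0.09839990313204575
yaw 11.81621640233024
[ 0.4117 -0.1813  0.191 ]
[ 0.4357 -0.1763  0.191 ]
[ 0.4624 -0.1706  0.191 ]
[ 0.4381777  -0.17573085  0.185     ] [ -6.43273138  -4.17810407 145.50851448]
```

```bash
python3 -m handwheel '[{"xyz":[-7,-4,20],"delta_rot":[0,0,0.015],"hand":-0.4},{"xyz":[-7,-4,70],"delta_rot":[0,0,0.015],"hand":-0.4},{"xyz":[-7,-4,120],"delta_rot":[0,0,0.015],"hand":-0.4},{"xyz":[-7,-4,150],"delta_rot":[0,0,0.015],"hand":-0.4},{"xyz":[-7,-4,162],"delta_rot":[0,0,0.015],"hand":-0.4}]'
python3 -m handwheel '[{"xyz":[0,0,0],"delta_rot":[0,0,0],"hand":1},{"xyz":[0,0,0],"delta_rot":[0,0,0],"hand":1},{"xyz":[0,0,0],"delta_rot":[0,0,0],"hand":1},{"xyz":[0,0,0],"delta_rot":[0,0,0],"hand":1},{"xyz":[0,0,0],"delta_rot":[0,0,0],"hand":1}]'
python3 -m handwheel '[{"xyz":[0,0,0],"delta_rot":[0,0,0],"hand":1},{"xyz":[0,0,0],"delta_rot":[0,0,0],"hand":1},{"xyz":[0,0,0],"delta_rot":[0,0,0],"hand":1},{"xyz":[0,0,0],"delta_rot":[0,0,0],"hand":1},{"xyz":[0,0,0],"delta_rot":[0,0,0],"hand":1}]'
```

```text
time_s: 8.52
position: [0.4377, -0.1753, 0.1669]
tcp_rot: [[-0.978, -0.209, -0.003], [-0.209, 0.978, 0.002], [0.002, 0.003, -1.0]]
force: [0.3, -0.3, -0.3]
opening: 0.702
grasp_force: 0.0
time_s: 9.15
position: [0.4382, -0.1766, 0.1689]
tcp_rot: [[-0.978, -0.207, 0.001], [-0.207, 0.978, -0.0], [-0.001, -0.0, -1.0]]
force: [-1.3, 2.7, 2.4]
opening: 0.22
grasp_force: 1.8
time_s: 9.78
position: [0.4381, -0.1764, 0.1689]
tcp_rot: [[-0.978, -0.208, 0.0], [-0.208, 0.978, 0.0], [-0.0, 0.0, -1.0]]
force: [-0.6, 2.0, 5.5]
opening: 0.203
grasp_force: 30.0
```

```bash
python3 -m handwheel '[{"xyz":[0,0,-15],"delta_rot":[0,0,0],"hand":1},{"xyz":[0,0,-50],"delta_rot":[0,0,0],"hand":1},{"xyz":[0,0,-90],"delta_rot":[0,0,0],"hand":1},{"xyz":[0,0,-135],"delta_rot":[0,0,0],"hand":1},{"xyz":[0,0,-180],"delta_rot":[0,0,0],"hand":1}]'
python3 -m handwheel '[{"xyz":[0,0,0],"delta_rot":[0,0,0],"hand":1},{"xyz":[0,0,0],"delta_rot":[0,0,0],"hand":1},{"xyz":[0,0,0],"delta_rot":[0,0,0],"hand":1},{"xyz":[0,0,0],"delta_rot":[0,0,0],"hand":1},{"xyz":[0,0,0],"delta_rot":[0,0,0],"hand":1}]'
python3 - <<'E'
from h import *
s=bot.read_state(); m=vision.camera_model("wrist"); im=vision.capture("wrist"); np.save("pics/w4.npy",im)
p=s["position"]; R=s["tcp_rot"]; zt=p[2]+.011
for dx in (-.05,.05):
    print(proj("wrist",p+R@np.array([dx,0,-.011]),m).round(1))
g=cv2.cvtColor(im,cv2.COLOR_RGB2GRAY)
u=int(proj("wrist",p+R@np.array([.03,0,-.02]),m)[0]); print(u); print([(v,int(g[v,u-1:u+2].mean())) for v in range(90,310,2)])
sc=vision.capture("scene"); np.save("pics/scene2.npy",sc); ms=vision.camera_model("scene")
q=[proj("scene",p+R@np.array([0,0,-.011+d]),ms).round(0) for d in (0,.106)]; print(q)
b=cv2.cvtColor(im,cv2.COLOR_RGB2BGR); A=cv2.resize(b[90:290,150:350],(400,400),interpolation=cv2.INTER_CUBIC)
x,y=((q[0]+q[1])/2).astype(int); B=cv2.resize(cv2.cvtColor(sc,cv2.COLOR_RGB2BGR)[y-40:y+40,x-40:x+40],(400,400),interpolation=cv2.INTER_CUBIC); print(x,y)
cv2.imwrite("pics/c6.png",np.hstack([A,B]))
E
```

```text
time_s: 10.4
position: [0.4375, -0.1763, 0.3489]
tcp_rot: [[-0.978, -0.208, -0.002], [-0.208, 0.978, 0.001], [0.001, 0.001, -1.0]]
force: [0.7, -0.2, -3.7]
opening: 0.208
grasp_force: 30.0
time_s: 11.02
position: [0.4379, -0.1764, 0.3478]
tcp_rot: [[-0.978, -0.208, -0.001], [-0.208, 0.978, 0.001], [0.001, 0.001, -1.0]]
force: [0.1, -0.3, -2.6]
opening: 0.199
grasp_force: 30.0
[249.4 323.9]
[249.5 161.4]
249
[(90, 97), (92, 92), (94, 87), (96, 122), (98, 123), (100, 119), (102, 122), (104, 208), (106, 233), (108, 231), (110, 228), (112, 231), (114, 236), (116, 237), (118, 233), (120, 231), (122, 235), (124, 233), (126, 186), (128, 94), (130, 94), (132, 95), (134, 96), (136, 91), (138, 92), (140, 93), (142, 65), (144, 90), (146, 92), (148, 95), (150, 92), (152, 94), (154, 95), (156, 94), (158, 90), (160, 91), (162, 11), (164, 7), (166, 8), (168, 8), (170, 5), (172, 12), (174, 17), (176, 13), (178, 16), (180, 18), (182, 18), (184, 12), (186, 17), (188, 18), (190, 136), (192, 141), (194, 144), (196, 140), (198, 139), (200, 136), (202, 137), (204, 134), (206, 124), (208, 18), (210, 19), (212, 9), (214, 11), (216, 10), (218, 10), (220, 13), (222, 6), (224, 9), (226, 8), (228, 12), (230, 9), (232, 14), (234, 10), (236, 11), (238, 5), (240, 13), (242, 7), (244, 9), (246, 12), (248, 10), (250, 10), (252, 8), (254, 15), (256, 40), (258, 60), (260, 74), (262, 82), (264, 86), (266, 96), (268, 104), (270, 124), (272, 121), (274, 106), (276, 98), (278, 93), (280, 83), (282, 17), (284, 9), (286, 14), (288, 12), (290, 9), (292, 10), (294, 12), (296, 8), (298, 10), (300, 7), (302, 12), (304, 6), (306, 72), (308, 74)]
[array([215.,  82.]), array([217., 117.])]
216 99
```

View pics/c6.png

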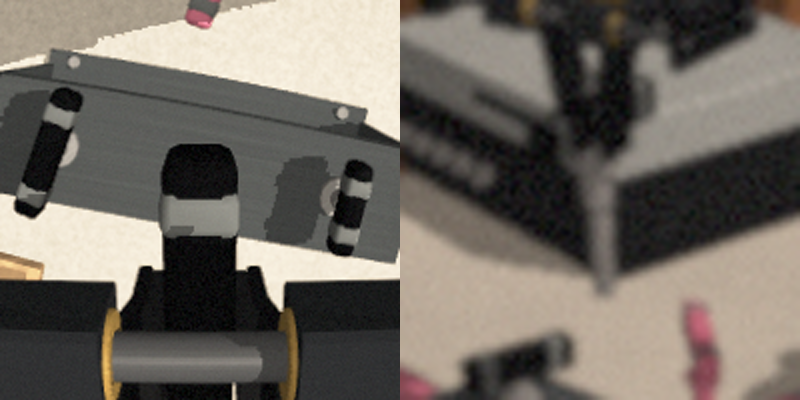

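The key is held, its bare blade straight down in the scene crop and the handle's light band at rows 190–207 in the wrist picture. I use the handle bands, which are symmetric about the key's axis, to find its offset in the jaws.

```bash
python3 - <<'E'
from h import *
import pickle
s=bot.read_state(); p=s["position"];R=s["tcp_rot"]
m3=pickle.load(open("pics/w3.pkl","rb")); g3=cv2.cvtColor(np.load("pics/w3.npy"),cv2.COLOR_RGB2GRAY).astype(float); g4=cv2.cvtColor(np.load("pics/w4.npy"),cv2.COLOR_RGB2GRAY).astype(float)
m4=vision.camera_model("wrist")
def edges(col,lo,hi):
    r=np.gradient(cv2.GaussianBlur(col[:,None],(1,3),0)[:,0]); f=lambda i,sg:(lambda a,b,c:i+.5*(a-c)/(a-2*b+c))(*(sg*r[i-1:i+2]))
    i=lo+np.argmax(r[lo:hi]); j=i+np.argmin(r[i:hi+8]); return f(i,1),f(j,-1)
n=edges(g3[:,245:248].mean(1),148,160); f=edges(g3[:,244:247].mean(1),214,226); e=edges(g4[:,248:251].mean(1),184,196)
print(n,f,e)
N=[onz("wrist",(246.3,v),.191,m3) for v in n]; F=[onz("wrist",(245.6,v),.191,m3) for v in f]
Rc=R.T
N=[ (Rc@q)[0] for q in N]; F=[(Rc@q)[0] for q in F]; print("near",N,"far",F)
c=(N[0]+F[1])/2; c2=(N[1]+F[0])/2; print("centre",c,c2,"halves",N[0]-c,N[1]-c2)
zt=p[2]+.011+.012
E=[Rc@(onz("wrist",(249.5,v),zt,m4)-p) for v in e]; print("key centre in tool x (vision):",E[0][0]-(N[0]-c),E[1][0]-(N[1]-c2))
# y centre of handle in w4
row=g4[196:202].mean(0); r=np.gradient(row); a=225+np.argmax(r[225:240]); b=260+np.argmin(r[260:275]); print(a,b,(Rc@(onz("wrist",((a+b)/2,199),zt,m4)-p))[1])
E
```

```text
(np.float64(153.08951965065503), np.float64(161.59195402298852)) (np.float64(220.99612403100775), np.float64(228.64408233276157)) (np.float64(189.2543604651163), np.float64(198.25))
near [np.float64(-0.3532407769156771), np.float64(-0.3618432442035166)] far [np.float64(-0.4252906634559776), np.float64(-0.4340752049100891)]
centre -0.3936579909128831 -0.3935669538297471 halves 0.04041721399720599 0.0317237096262305
key centre in tool x (vision): -0.0012378061094870524 0.0031689179136628956
231 269 0.0002490578569606404
```

The key's axis is about 1.2 mm towards -x of the tool and centred in y. I carry it over the socket, aiming the TCP at (0.639, 0.154) with a 21° clockwise turn.

```bash
python3 -m handwheel '[{"xyz":[-30,32,0],"delta_rot":[0,0,0],"hand":1},{"xyz":[-65,69,0],"delta_rot":[0,0,0],"hand":1},{"xyz":[-100,106,0],"delta_rot":[0,0,0],"hand":1},{"xyz":[-135,143,0],"delta_rot":[0,0,0],"hand":1},{"xyz":[-170,180,0],"delta_rot":[0,0,0],"hand":1}]'
python3 -m handwheel '[{"xyz":[-35,37,0],"delta_rot":[0,0,0.12],"hand":1},{"xyz":[-67,72,0],"delta_rot":[0,0,0.24],"hand":1},{"xyz":[-95.5,101.3,0],"delta_rot":[0,0,0.367],"hand":1},{"xyz":[-95.5,101.3,0],"delta_rot":[0,0,0.367],"hand":1},{"xyz":[-95.5,101.3,0],"delta_rot":[0,0,0.367],"hand":1}]'
python3 - <<'E'
from h import *
s=bot.read_state(); print(s["position"],s["joint_positions"].round(1),tool(np.array([.6391,.1540,s["position"][2]])-s["position"]), np.degrees(np.arctan2(s["tcp_rot"][1,1],s["tcp_rot"][0,1])))
E
```

```text
time_s: 11.75
position: [0.5678, 0.0363, 0.3485]
tcp_rot: [[-0.978, -0.208, 0.0], [-0.208, 0.978, -0.0], [-0.0, -0.0, -1.0]]
force: [0.1, -0.0, -3.0]
opening: 0.204
grasp_force: 30.0
time_s: 12.38
position: [0.639, 0.1535, 0.3479]
tcp_rot: [[-0.988, 0.156, -0.002], [0.156, 0.988, -0.001], [0.001, -0.001, -1.0]]
force: [-0.6, -0.4, -2.9]
opening: 0.203
grasp_force: 30.0
[0.63898477 0.1535425  0.3478932 ] [  3.8  27.3  68.3  -0.   84.5 -77.2] [-0.04239582  0.46987727 -0.00053008] 81.01860003280117
```

```bash
python3 -m handwheel '[{"xyz":[0,0.3,20],"delta_rot":[0,0,0],"hand":1},{"xyz":[0,0.3,38],"delta_rot":[0,0,0],"hand":1},{"xyz":[0,0.3,44],"delta_rot":[0,0,0],"hand":1},{"xyz":[0,0.3,47],"delta_rot":[0,0,0],"hand":1},{"xyz":[0,0.3,49],"delta_rot":[0,0,0],"hand":1}]'
python3 -m handwheel '[{"xyz":[0,0,1],"delta_rot":[0,0,0],"hand":1},{"xyz":[0,0,2],"delta_rot":[0,0,0],"hand":1},{"xyz":[0,0,2],"delta_rot":[0,0,0],"hand":1},{"xyz":[0,0,2],"delta_rot":[0,0,0],"hand":1},{"xyz":[0,0,2],"delta_rot":[0,0,0],"hand":1}]'
```

```text
time_s: 13.0
position: [0.6398, 0.1537, 0.3003]
tcp_rot: [[-0.988, 0.158, 0.001], [0.158, 0.988, -0.0], [-0.001, 0.0, -1.0]]
force: [-0.0, 0.1, -3.9]
opening: 0.204
grasp_force: 30.0
time_s: 13.62
position: [0.6395, 0.1541, 0.2976]
tcp_rot: [[-0.988, 0.157, 0.0], [0.157, 0.988, 0.0], [-0.0, 0.0, -1.0]]
force: [0.8, 0.3, -2.3]
opening: 0.204
grasp_force: 30.0
```

No contact force with the tip about 4 mm past the mouth, so it is in the socket. I continue down.

```bash
python3 -m handwheel '[{"xyz":[0,0,2],"delta_rot":[0,0,0],"hand":1},{"xyz":[0,0,4],"delta_rot":[0,0,0],"hand":1},{"xyz":[0,0,6],"delta_rot":[0,0,0],"hand":1},{"xyz":[0,0,7],"delta_rot":[0,0,0],"hand":1},{"xyz":[0,0,7],"delta_rot":[0,0,0],"hand":1}]'
```

```text
time_s: 14.25
position: [0.6394, 0.154, 0.2905]
tcp_rot: [[-0.988, 0.157, -0.0], [0.157, 0.988, -0.0], [0.0, -0.0, -1.0]]
force: [-0.3, 0.3, -2.6]
opening: 0.204
grasp_force: 30.0
```

```bash
python3 -m handwheel '[{"xyz":[0,0,0.5],"delta_rot":[0,0,0],"hand":1},{"xyz":[0,0,1],"delta_rot":[0,0,0],"hand":1},{"xyz":[0,0,1.5],"delta_rot":[0,0,0],"hand":1},{"xyz":[0,0,2],"delta_rot":[0,0,0],"hand":1},{"xyz":[0,0,2],"delta_rot":[0,0,0],"hand":1}]'
```

```text
time_s: 14.88
position: [0.6399, 0.154, 0.2903]
tcp_rot: [[-0.988, 0.157, 0.002], [0.157, 0.988, 0.0], [-0.002, 0.0, -1.0]]
force: [-1.4, 0.2, 6.9]
opening: 0.2
grasp_force: 30.0
```

The key seats at TCP z 0.2903 as predicted (home 0.2904), with about 9 N of contact. Now I turn clockwise.

```bash
python3 -m handwheel '[{"xyz":[0,0.2,0],"delta_rot":[0,0,0.15],"hand":1},{"xyz":[0,0.4,0],"delta_rot":[0,0,0.32],"hand":1},{"xyz":[-0.1,0.6,0],"delta_rot":[0,0,0.49],"hand":1},{"xyz":[-0.2,0.7,0],"delta_rot":[0,0,0.66],"hand":1},{"xyz":[-0.4,0.9,0],"delta_rot":[0,0,0.83],"hand":1}]'
python3 - <<'E'
from h import *
s=bot.read_state(); print(s["position"].round(4),s["force"].round(2),s["moment"].round(3),s["joint_positions"].round(1),np.degrees(np.arctan2(s["tcp_rot"][1,1],s["tcp_rot"][0,1])))
E
```

```text
time_s: 15.5
position: [0.6398, 0.1551, 0.2903]
tcp_rot: [[-0.547, 0.837, 0.001], [0.837, 0.547, 0.0], [-0.0, 0.001, -1.0]]
force: [-2.7, 0.4, 6.7]
opening: 0.204
grasp_force: 30.0
[0.6398 0.1551 0.2903] [-2.66  0.41  6.66] [-0.073  0.707  0.181] [  3.9  29.7  72.9   0.   77.3 -29.2] 33.133150811914724
```

```bash
python3 -m handwheel '[{"xyz":[0,0.1,0],"delta_rot":[0,0,0.1],"hand":1},{"xyz":[0,0.2,0],"delta_rot":[0,0,0.2],"hand":1},{"xyz":[0,0.3,0],"delta_rot":[0,0,0.28],"hand":1},{"xyz":[-0.1,0.4,0],"delta_rot":[0,0,0.35],"hand":1},{"xyz":[-0.1,0.4,0],"delta_rot":[0,0,0.4],"hand":1}]'
python3 - <<'E'
from h import *
s=bot.read_state(); print(s["position"].round(4),s["force"].round(2),s["moment"].round(3),np.degrees(np.arctan2(s["tcp_rot"][1,1],s["tcp_rot"][0,1])))
E
```

```text
time_s: 16.12
position: [0.6401, 0.1554, 0.2903]
tcp_rot: [[-0.181, 0.983, 0.001], [0.983, 0.181, 0.001], [0.0, 0.001, -1.0]]
force: [-2.0, 0.7, 6.1]
opening: 0.199
grasp_force: 30.0
[0.6401 0.1554 0.2903] [-2.04  0.71  6.08] [0.013 0.785 0.14 ] 10.4238160893044
```

```bash
python3 -m handwheel '[{"xyz":[0,0,0],"delta_rot":[0,0,0.03],"hand":1},{"xyz":[0,0.1,0],"delta_rot":[0,0,0.06],"hand":1},{"xyz":[0,0.1,0],"delta_rot":[0,0,0.09],"hand":1},{"xyz":[0,0.1,0],"delta_rot":[0,0,0.12],"hand":1},{"xyz":[0,0.1,0],"delta_rot":[0,0,0.12],"hand":1}]'
python3 - <<'E'
from h import *
s=bot.read_state(); print(s["position"].round(4),s["force"].round(2),s["moment"].round(3),np.degrees(np.arctan2(s["tcp_rot"][1,1],s["tcp_rot"][0,1])))
E
```

```text
time_s: 16.75
position: [0.6402, 0.1555, 0.2903]
tcp_rot: [[-0.064, 0.998, 0.001], [0.998, 0.064, 0.001], [0.001, 0.001, -1.0]]
force: [-3.3, -0.4, 7.3]
opening: 0.204
grasp_force: 30.0
[0.6402 0.1555 0.2903] [-3.32 -0.4   7.35] [0.044 0.781 0.236] 3.6571184984954352
```

```bash
python3 -m handwheel '[{"xyz":[0,0,0],"delta_rot":[0,0,0.03],"hand":1},{"xyz":[0,0,0],"delta_rot":[0,0,0.06],"hand":1},{"xyz":[0,0,0],"delta_rot":[0,0,0.08],"hand":1},{"xyz":[0,0,0],"delta_rot":[0,0,0.08],"hand":1},{"xyz":[0,0,0],"delta_rot":[0,0,0.08],"hand":1}]'
python3 - <<'E'
from h import *
s=bot.read_state(); print(s["position"].round(4),s["force"].round(2),s["moment"].round(3),np.degrees(np.arctan2(s["tcp_rot"][1,1],s["tcp_rot"][0,1])))
E
```

```text
time_s: 17.38
position: [0.6404, 0.1557, 0.2903]
tcp_rot: [[0.014, 1.0, 0.001], [1.0, -0.014, 0.001], [0.001, 0.001, -1.0]]
force: [-2.4, 0.4, 6.2]
opening: 0.205
grasp_force: 30.4
[0.6404 0.1557 0.2903] [-2.38  0.4   6.25] [0.126 0.702 0.615] -0.8236551295580117
```

The reaction moment rose from 0.14 to 0.62 N·m in the last few degrees, so the screw is at its stop. I ease off the wind-up and lift the key straight out.

```bash
python3 -m handwheel '[{"xyz":[0,0,0],"delta_rot":[0,0,-0.04],"hand":1},{"xyz":[0,0,0],"delta_rot":[0,0,-0.09],"hand":1},{"xyz":[0,0,-2],"delta_rot":[0,0,-0.09],"hand":1},{"xyz":[0,0,-6],"delta_rot":[0,0,-0.09],"hand":1},{"xyz":[0,0,-12],"delta_rot":[0,0,-0.09],"hand":1}]'
python3 -m handwheel '[{"xyz":[0,0,-15],"delta_rot":[0,0,0],"hand":1},{"xyz":[0,0,-30],"delta_rot":[0,0,0],"hand":1},{"xyz":[0,0,-48],"delta_rot":[0,0,0],"hand":1},{"xyz":[0,0,-48],"delta_rot":[0,0,0],"hand":1},{"xyz":[0,0,-48],"delta_rot":[0,0,0],"hand":1}]'
python3 - <<'E'
from h import *
s=bot.read_state(); print(s["position"].round(4),s["force"].round(2),s["moment"].round(3),s["joint_positions"].round(1))
im=vision.capture("wrist"); np.save("pics/w5.npy",im)
for f in ("w4","w5"):
    g=cv2.cvtColor(np.load(f"pics/{f}.npy"),cv2.COLOR_RGB2GRAY).astype(int)
    m=np.zeros_like(g,np.uint8); m[150:225,215:285]=((g>105)&(g<175))[150:225,215:285]*255
    print(f,[int(x) for x in g[156:214:2,248]])
    for u in (236,242,250,256,262): c=g[:,u]; d=np.gradient(c.astype(float)); print(u,"edge up",184+np.argmax(d[184:196]),"down",202+np.argmin(d[202:212]), end="; ")
    for v in (194,202): r=np.gradient(g[v].astype(float)); print("row",v,222+np.argmax(np.abs(r[222:242])),258+np.argmax(np.abs(r[258:278])))
E
```

```text
time_s: 18.0
position: [0.6398, 0.1552, 0.2978]
tcp_rot: [[-0.073, 0.997, -0.004], [0.997, 0.073, 0.0], [0.001, -0.004, -1.0]]
force: [0.5, 0.2, -5.9]
opening: 0.199
grasp_force: 30.0
time_s: 18.62
position: [0.6403, 0.1549, 0.3491]
tcp_rot: [[-0.073, 0.997, 0.001], [0.997, 0.073, -0.0], [-0.0, 0.001, -1.0]]
force: [0.6, 0.6, -3.2]
opening: 0.204
grasp_force: 30.0
[0.6403 0.1549 0.3491] [ 0.6   0.63 -3.16] [-0.113  0.018 -0.068] [ 3.9 27.3 68.  -0.  84.6 -0.3]
w4 [94, 91, 91, 8, 7, 5, 13, 2, 9, 19, 9, 20, 19, 22, 17, 21, 19, 137, 143, 145, 140, 138, 135, 137, 132, 125, 18, 22, 9]
236 edge up 187 down 209; 242 edge up 189 down 207; 250 edge up 189 down 207; 256 edge up 189 down 207; 262 edge up 188 down 209; row 194 232 269
row 202 229 269
w5 [26, 24, 26, 1, 11, 16, 14, 19, 25, 23, 21, 11, 7, 22, 14, 17, 26, 151, 149, 145, 143, 142, 138, 135, 132, 112, 14, 22, 18]
236 edge up 187 down 208; 242 edge up 189 down 207; 250 edge up 189 down 207; 256 edge up 189 down 207; 262 edge up 187 down 208; row 194 229 270
row 202 229 270
```

No slip: the handle band sits where it was. Now back to the stand, to the same pose as at pick-up.

```bash
python3 -m handwheel '[{"xyz":[-39,-28,0],"delta_rot":[0,0,-0.17],"hand":1},{"xyz":[-78,-56,0],"delta_rot":[0,0,-0.34],"hand":1},{"xyz":[-117,-84,0],"delta_rot":[0,0,-0.51],"hand":1},{"xyz":[-156,-112,0],"delta_rot":[0,0,-0.68],"hand":1},{"xyz":[-195,-140,0],"delta_rot":[0,0,-0.85],"hand":1}]'
python3 -m handwheel '[{"xyz":[-3,-30,0],"delta_rot":[0,0,-0.17],"hand":1},{"xyz":[-6,-60,0],"delta_rot":[0,0,-0.34],"hand":1},{"xyz":[-9,-90,0],"delta_rot":[0,0,-0.51],"hand":1},{"xyz":[-12,-120,0],"delta_rot":[0,0,-0.68],"hand":1},{"xyz":[-15,-147,0],"delta_rot":[0,0,-0.855],"hand":1}]'
python3 -m handwheel '[{"xyz":[0,0,0],"delta_rot":[0,0,0],"hand":1},{"xyz":[0,0,0],"delta_rot":[0,0,0],"hand":1},{"xyz":[0,0,0],"delta_rot":[0,0,0],"hand":1},{"xyz":[0,0,0],"delta_rot":[0,0,0],"hand":1},{"xyz":[0,0,0],"delta_rot":[0,0,0],"hand":1}]'
python3 - <<'E'
from h import *
s=bot.read_state(); print(s["position"].round(4),tool(np.array([.4381,-.1764,.1689])-s["position"]).round(1),s["joint_positions"].round(1),102-np.degrees(np.arctan2(s["tcp_rot"][1,1],s["tcp_rot"][0,1])))
E
```

```text
time_s: 19.3
position: [0.5137, -0.0508, 0.348]
tcp_rot: [[-0.801, 0.599, -0.001], [0.599, 0.801, 0.0], [0.001, -0.001, -1.0]]
force: [0.8, -1.0, -2.8]
opening: 0.206
grasp_force: 30.0
time_s: 19.92
position: [0.4373, -0.1766, 0.3481]
tcp_rot: [[-0.977, -0.211, -0.001], [-0.211, 0.977, 0.001], [0.001, 0.001, -1.0]]
force: [-0.3, 0.2, -2.8]
opening: 0.206
grasp_force: 30.0
time_s: 20.55
position: [0.4385, -0.1755, 0.3485]
tcp_rot: [[-0.978, -0.206, 0.0], [-0.206, 0.978, 0.0], [-0.0, 0.0, -1.0]]
force: [-0.1, -0.1, -3.0]
opening: 0.203
grasp_force: 30.0
[ 0.4385 -0.1755  0.3485] [  0.6  -0.8 179.6] [ -35.4   10.5   93.6    0.    75.9 -137.3] 0.08818875485653166
```

```bash
python3 -m handwheel '[{"xyz":[0.4,-0.7,30],"delta_rot":[0,0,0],"hand":1},{"xyz":[0.4,-0.7,70],"delta_rot":[0,0,0],"hand":1},{"xyz":[0.4,-0.7,95],"delta_rot":[0,0,0],"hand":1},{"xyz":[0.4,-0.7,120],"delta_rot":[0,0,0],"hand":1},{"xyz":[0.4,-0.7,150],"delta_rot":[0,0,0],"hand":1}]'
python3 -m handwheel '[{"xyz":[0,0,0],"delta_rot":[0,0,0],"hand":1},{"xyz":[0,0,3],"delta_rot":[0,0,0],"hand":1},{"xyz":[0,0,6],"delta_rot":[0,0,0],"hand":1},{"xyz":[0,0,9],"delta_rot":[0,0,0],"hand":1},{"xyz":[0,0,12],"delta_rot":[0,0,0],"hand":1}]'
```

```text
time_s: 21.18
position: [0.4389, -0.177, 0.1982]
tcp_rot: [[-0.979, -0.206, 0.002], [-0.206, 0.979, -0.001], [-0.001, -0.001, -1.0]]
force: [0.4, 0.2, -3.8]
opening: 0.206
grasp_force: 30.0
time_s: 21.8
position: [0.4382, -0.1768, 0.1868]
tcp_rot: [[-0.979, -0.206, 0.001], [-0.206, 0.979, -0.001], [-0.001, -0.001, -1.0]]
force: [0.3, -0.1, -2.2]
opening: 0.206
grasp_force: 30.0
```

```bash
python3 -m handwheel '[{"xyz":[0,0,5],"delta_rot":[0,0,0],"hand":1},{"xyz":[0,0,10],"delta_rot":[0,0,0],"hand":1},{"xyz":[0,0,14],"delta_rot":[0,0,0],"hand":1},{"xyz":[0,0,17],"delta_rot":[0,0,0],"hand":1},{"xyz":[0,0,18.5],"delta_rot":[0,0,0],"hand":1}]'
python3 -m handwheel '[{"xyz":[0,0,0],"delta_rot":[0,0,0],"hand":1},{"xyz":[0,0,0],"delta_rot":[0,0,0],"hand":1},{"xyz":[0,0,0],"delta_rot":[0,0,0],"hand":-0.4},{"xyz":[0,0,0],"delta_rot":[0,0,0],"hand":-0.4},{"xyz":[0,0,0],"delta_rot":[0,0,0],"hand":-0.4}]'
```

```text
time_s: 22.42
position: [0.4381, -0.1767, 0.1688]
tcp_rot: [[-0.979, -0.206, -0.0], [-0.206, 0.979, 0.0], [0.0, 0.0, -1.0]]
force: [-3.3, 3.0, 15.5]
opening: 0.204
grasp_force: 30.0
time_s: 23.05
position: [0.4382, -0.1769, 0.168]
tcp_rot: [[-0.979, -0.206, 0.0], [-0.206, 0.979, -0.0], [-0.0, -0.0, -1.0]]
force: [-0.3, -1.0, -0.6]
opening: 0.459
grasp_force: 0.0
```

The flange touched the stand at TCP z 0.1688, the same height as at pick-up. I retreat and check the clamp and key.

```bash
python3 -m handwheel '[{"xyz":[0,0,0],"delta_rot":[0,0,0],"hand":-0.4},{"xyz":[0,0,-15],"delta_rot":[0,0,0],"hand":-0.4},{"xyz":[0,0,-60],"delta_rot":[0,0,0],"hand":-0.4},{"xyz":[0,0,-110],"delta_rot":[0,0,0],"hand":-0.4},{"xyz":[7,4,-162],"delta_rot":[0,0,-0.015],"hand":-0.4}]'
python3 -m handwheel '[{"xyz":[0,0,0],"delta_rot":[0,0,0],"hand":-0.4},{"xyz":[0,0,0],"delta_rot":[0,0,0],"hand":-0.4},{"xyz":[0,0,0],"delta_rot":[0,0,0],"hand":-0.4},{"xyz":[0,0,0],"delta_rot":[0,0,0],"hand":-0.4},{"xyz":[0,0,0],"delta_rot":[0,0,0],"hand":-0.4}]'
python3 - <<'E'
from h import *
m=vision.camera_model("wrist"); g4=cv2.cvtColor(vision.capture("wrist"),cv2.COLOR_RGB2GRAY).astype(float)
g3=cv2.cvtColor(np.load("pics/w3.npy"),cv2.COLOR_RGB2GRAY).astype(float)
print(bot.read_state()["position"])
for g in (g3,g4):
    d=np.gradient(g[:,245:248].mean(1)); print("bands",148+np.argmax(d[148:158]),158+np.argmin(d[158:168]),215+np.argmax(d[215:226]),224+np.argmin(d[224:236]))
    for v in (157,224): r=np.gradient(g[v]); print(v,232+np.argmax(np.abs(r[232:246])),248+np.argmax(np.abs(r[248:262])))
print("mean diff stand crop",np.abs(g3-g4)[100:235,110:380].mean(), (np.abs(g3-g4)[100:235,110:380]>60).mean())
# clamp/tape in the top view: bright tape runs along the tube row
t=vision.capture("top"); g=cv2.cvtColor(t,cv2.COLOR_RGB2GRAY)
for v in (138,141,144): print(v,[int(x) for x in g[v,196:230]])
for w in (.128,.138,.1535,.1695,.178): print(w,proj("top",np.array([.68,w,.199])).round(1))
E
```

```text
time_s: 23.68
position: [0.4304, -0.1743, 0.3314]
tcp_rot: [[-0.975, -0.221, -0.0], [-0.221, 0.975, 0.0], [0.0, 0.0, -1.0]]
force: [-0.1, -0.6, -0.1]
opening: 0.696
grasp_force: 0.0
time_s: 24.3
position: [0.4302, -0.1741, 0.3292]
tcp_rot: [[-0.975, -0.22, -0.001], [-0.22, 0.975, 0.001], [0.001, 0.001, -1.0]]
force: [0.4, -0.7, 0.4]
opening: 0.697
grasp_force: 0.0
[ 0.43028948 -0.17417545  0.32940911]
bands 153 162 221 229
157 238 255
224 236 254
bands 154 163 222 230
157 238 255
224 236 254
mean diff stand crop 7.456872427983539 0.030589849108367626
138 [46, 46, 43, 47, 46, 48, 39, 16, 233, 224, 178, 169, 170, 168, 168, 167, 168, 165, 164, 162, 167, 119, 136, 216, 176, 48, 37, 42, 45, 41, 39, 44, 45, 44]
141 [48, 49, 45, 47, 47, 44, 41, 58, 234, 221, 224, 172, 175, 173, 177, 178, 179, 177, 179, 175, 186, 112, 133, 237, 192, 56, 41, 47, 49, 47, 44, 50, 45, 48]
144 [43, 44, 45, 42, 47, 44, 37, 54, 230, 221, 215, 165, 165, 170, 172, 169, 167, 168, 169, 174, 185, 113, 130, 241, 133, 41, 39, 44, 49, 45, 42, 48, 44, 46]
0.128 [220.1 141.7]
0.138 [216.8 141.7]
0.1535 [211.6 141.7]
0.1695 [206.2 141.7]
0.178 [203.3 141.7]
```

The key stands where it was, with its bands within 1 px. In the top view the tape spans about 203.7–220.6 and the clamp about 206.5–217, so it is still centred. Handing in.

```bash
python3 -c "
from rig import workorder
print(workorder.hand_in())"
```

```text
the job is handed in; nothing more can be done
None
```

I handed the job in at about 24 s, with no verdict shown: the clamp is centred on the tape mark, the screw was turned to its hard stop with the large key fully home, and the key is back upright and fully down in the middle hole of the stand.

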